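Hang the S-hook in the lid tab and draw the games box open

ROBOT

A 6-joint arm with a two-finger parallel gripper is mounted at the origin on the work surface. World frame = base frame: x ahead of the robot, y to its left, z up, the work surface at z = 0. Lengths are in mm, angles in rad, forces in N, time in s.
With the tool pointing down it reaches from about 300 to 775 mm from the base axis. Payload 14.6 kg.
Tool frame: the origin (TCP) lies on the centre line of the jaws, within the pads' length; the fingertips stand 19 mm ahead of it and the grasp point (between the pads) is the TCP (bot.tip_reach is the distance from the TCP to the fingertips, in mm); z points along the fingers, y is the line along which they close (so a half turn about z gives the same grasp; the last joint's range is limited). The gripper opens to 85 mm and grips with 20 to 120 N. Pads are 22 mm wide; open, the fingers measure 114 mm over their backs; the gripper's body (76 mm by 85 mm) begins 54 mm behind the grasp point. The pads swing forward as they close: fully open they stand 13 mm farther back than shut.
Start: joints at [-1.27, 0.3, 1.521, -0, 1.321, -0.067], TCP at [197.752, -513.209, 250.281] pointing down, gripper open.
Joint ranges: [-3.03, 3.03], [-0.79, 2.21], [0.23, 2.52], [-1.04, 4.18], [0, 3.07], [-2.55, 2.55]. Speed limits (rad/s): [2.22, 2.22, 2.57, 3.14, 3.14, 3.14].

INTERFACE

Orientations are given as a unit quaternion [w, x, y, z].
In Python, from rig import bot gives the robot as it stands. Calls block until the motion is done:
- bot.move_to(position, orientation): joint-space move of the TCP to a pose.
- bot.servo_line(position, attitude=None, speed=150, until_force=None): straight line of the TCP; attitude=None keeps the orientation; speed is the mean speed in mm/s. With until_force (N) it stops when the force on the tool has changed by that much, and returns True; else False.
- bot.move_joints(angles): joint-space move.
- bot.move_gripper(opening, grip_force=None): finger opening in mm; grip_force is the grip in N (None keeps the last); returns when the fingers have stopped.
- bot.dwell(seconds).
- bot.ik(position, orientation): joint angles nearest the present ones, or None.
- bot.read_state(): the state.
- bot.read_camera(name): name is "side" or "top" or "wrist"; returns a dict with "image" (480x640x3 uint8, blue, green, red), "depth" (480x640 float32, mm along the optical axis (not along the pixel's ray), 0 where there is no reading), "fovy" (degrees; the focal length in pixels is half the picture's height over the tangent of half this angle, whatever the lens; pixels are square), "cx", "cy" (the principal point, pixels), "k1" (the pictures are not rectified: a ray, as slopes to the right and down, at radius r is drawn at 1 + k1 r^2 times it, then the intrinsics apply), "eye" and "attitude" of the camera in the world; the wrist camera has in their place "mount" (4x4, takes a point from camera to tool coordinates, whose origin is the TCP and whose axes are the flange's). Camera axes: x right, y down, z forward; pixel columns grow to the right and rows downward; lengths in mm; the calibration is good to about 2 mm. A picture is of the moment at which its call begins: read the wrist's pose just before it.
A pose or a line that the arm cannot do raises bot.MotionError and nothing moves.
- bot.finish_job(): hands the job in; it is judged then, once.
The state is a dict: "clock": time; "joint_positions": joint angles; "qvel": joint speeds; "effort": joint torques, N m; "ee_pos": TCP position; "tool_rot": TCP orientation; "ft_force": force on the tool from outside, world axes, zero at the start; "moment": the same for the moment, N m; "grip_width": finger opening in mm; "grip_force": force on a finger pad.
Only numpy, scipy, OpenCV 4.12 (cv2) and the standard library are available. Lean on these libraries where they do the work, as an engineer would, in place of code of your own. Each camera call takes 0.05 s, during which the arm holds its last target. There are 200 camera calls.

TASK

The sliding lid of the wooden games box has lost its knob. Take the S-hook out of its slotted wooden block and pass its larger end down through the small hole in the steel tab on the front of the lid; then, pulling with the hook, gently draw the lid out as far as it goes, and leave the hook hanging in the hole as the new pull. Do not push or pull the box or lid with the gripper itself, feel for the hole gently, and leave the other things on the table where they are.

Things in the scene. Friction and masses are not known exactly. Their poses are not given: they have to be found in the camera images.
- games_box: wooden box fixed to the table, 260 mm deep (x) by 240 mm wide (y), rim 140 mm high; origin at the centre of its underside, -x points out of its front (roughly to the robot), z up. Between its rims a light wooden lid, 10 mm thick, slides out to the front; side and back rims stand 6 mm above the lid. A flat steel tab projects from the lid's front edge
- lid (a joint): how far the lid is drawn out to the front, in m: 0 shut, 0.080 at its hard stop; starts 0 to 0.02 out. It slides stiffly (about 3 N plus 25 N per m/s, no spring) and stays where it is left. Lid and tab take no more than 25 N from the held hook
- lid_front (a point): middle of the lid's upper front edge, 134 mm high; axes as the box. The tab (5 mm thick, 100 wide, top flush with the lid, free beneath) projects 42 mm to -x. Its one through hole, 12 mm (x) by 10 mm (y), is centred at x = -28 mm. The tab was screwed on by hand: it and its hole sit firmly, up to 13 mm to either side (y) of this point; where is not measured, it must be seen or felt
- hook_block: light wooden block fixed to the table, 86 x 60 x 42 mm, origin under its centre; a slot in its top, 35.5 mm (x) by 8 mm (y), 36 mm deep, holds the hook's lower bend; the hook lifts straight up. The hook's origin stands 14 mm along the block's +x from its centre, 68 mm above the table, hook x along block x
- s_hook: S-hook of 6 mm steel rod, 117 mm tall, 80 g, upright in the block (leaning up to 0.12 rad; may turn a little in the slot). Origin mid-shank, inside a wooden grip sleeve 14 x 14 x 40 mm (z +-20). z up the shank, +x to the side of the larger upper bend, y square to the hook's plane. Lower bend on the -x side: radius 14 mm, lowest at z = -62, its end pointing up at x = -28 mm
- hook_tip (a point): round tip of the larger bend, in the hook's frame at x = 34, z = 11 mm: the end of a straight 6 mm leg that points down
- hook_bend (a point): top of the larger bend, in the hook's frame at x = 17, z = 55 mm. The bend is a half circle (rod-centre radius 17 mm) from the shank at z = 35 over to the leg at x = 34. It bears on the tab when the tab's top is about 44 mm above the hook's origin; released there the hook tips by about 0.3 rad and hangs
- pieces_tray: open wooden tray for game pieces 100 x 130 x 25 mm, bystander, origin under its centre
- dice_cup: brown dice cup, 76 mm across, 85 mm tall, bystander
- candlestick: dark turned candlestick, 76 mm foot, 115 mm tall, bystander
- coaster_a: round wooden coaster, 90 mm across, 8 mm thick, bystander
- coaster_b: round wooden coaster, 90 mm across, 8 mm thick, bystander
- crib_board: flat light wooden board 220 x 75 x 14 mm, bystander
- remote: black remote control 160 x 42 x 16 mm, bystander
- die: white die, 18 mm, bystander
Mind the look-alikes: they are no part of the job. Several things have the shape of the s_hook; the one meant has the colours described above. Of the things shaped like the hook_block, the wooden one is meant.

How it is judged (in metres and radians):
On the way, in this order (a step that is already met when the one before it is completed fails the run):
1. the S-hook is lifted clear of its block (z of s_hook in the frame of hook_block above 0.11 m and contact force between s_hook and hook_block below 0.05 N), for 0.1 s.
2. the larger end of the hook is down through the hole, the lid not yet drawn out (z of hook_tip in the frame of lid_front below -0.012 m and z of hook_bend in the frame of lid_front above 0 m and x of hook_tip in the frame of lid_front between -0.045 and 0 m and y of hook_tip in the frame of lid_front between -0.028 and 0.028 m and x of s_hook in the frame of lid_front below -0.02 m and value of joint lid below 0.05 m), for 0.1 s.
3. the lid is drawn out to its stop with the hook in the hole (z of hook_tip in the frame of lid_front below -0.012 m and z of hook_bend in the frame of lid_front above 0 m and x of hook_tip in the frame of lid_front between -0.045 and 0 m and y of hook_tip in the frame of lid_front between -0.028 and 0.028 m and x of s_hook in the frame of lid_front below -0.02 m and value of joint lid above 0.074 m), for 0.2 s.
At the end, for the whole second after the job is handed in: Lid within 6 mm of its 80 mm stop; S-hook hanging still and let go in the hole: bend top above the tab, tip at least 12 mm below the tab top, 0 to 45 mm in front of the lid edge and within 28 mm of its middle, shank middle at least 20 mm in front of the edge (all of step 3 and linear speed of s_hook below 0.02 m/s and contact force between s_hook and games_box above 0.2 N and contact force between the fingers and s_hook below 0.05 N); the robot touches nothing.
It fails at once if the held hook presses or pulls on the box, lid or tab with more than 25 N (contact force between s_hook and games_box above 25 N and contact force between the fingers and s_hook above 1 N).
It fails at once if the gripper or arm pushes on the box, lid or tab (more than 4 N) (contact force between the arm and games_box above 4 N).
It fails at once if the fingers push on the box, lid or tab (more than 4 N) (contact force between the fingers and games_box above 4 N).
It fails at once if another thing on the table is shifted by more than 20 mm (distance of any of pieces_tray, dice_cup, candlestick, coaster_a, coaster_b, crib_board, remote, die from where it was at the start of the episode above 0.02 m).
It also fails if it takes over 58 s, if anything falls off the work surface, if the arm or the gripper's body presses on something with over 40 N, if the wrist force passes 120 N, or if a joint passes its speed limit or range.

## Working session

There is one attempt and no reset: what is moved stays moved. The work goes in short steps, each a Python script; the robot and the scene stay as the last script left them, time stands still between calls to the robot, and variables do not carry over. Pictures are saved under pics/ and viewed, at most 10 in all, crops included, and the job is handed in when it is done.

```bash
ls; mkdir -p pics
cat > h.py <<'E'
import numpy as np, cv2
from scipy.spatial.transform import Rotation as R
from rig import bot
def q2R(q): return R.from_quat([q[1],q[2],q[3],q[0]]).as_matrix()
def R2q(M):
    q=R.from_matrix(M).as_quat(); return [q[3],q[0],q[1],q[2]]
def cam(name):
    s=bot.read_state(); c=bot.read_camera(name)
    if name=="wrist":
        T=np.eye(4);T[:3,:3]=q2R(s["tool_rot"]);T[:3,3]=s["ee_pos"];T=T@np.array(c["mount"])
        c["Rw"],c["e"]=T[:3,:3],T[:3,3]
    else:
        a=np.array(c["attitude"]); c["Rw"]=q2R(a) if a.size==4 else a; c["e"]=np.array(c["eye"])
    c["f"]=240/np.tan(np.radians(c["fovy"])/2)
    return c
def ray(c,u,v):
    f=c["f"];K=np.array([[f,0,c["cx"]],[0,f,c["cy"]],[0,0,1.]])
    p=cv2.undistortPoints(np.array([[[u,v]]],float),K,np.array([c["k1"],0,0,0.]))[0,0]
    return c["Rw"]@np.array([p[0],p[1],1])
def onz(c,u,v,z):
    d=ray(c,u,v); return c["e"]+d*(z-c["e"][2])/d[2]
def bydepth(c,u,v): return c["e"]+ray(c,u,v)*c["depth"][int(v),int(u)]
def proj(c,P):
    q=c["Rw"].T@(np.array(P)-c["e"]); x,y=q[0]/q[2],q[1]/q[2]; k=1+c["k1"]*(x*x+y*y)
    return c["cx"]+c["f"]*x*k, c["cy"]+c["f"]*y*k
E
python3 - <<'E'
from h import *
import pickle
for n in("top","side"):
    c=cam(n); cv2.imwrite(f"pics/{n}0.png",c["image"]); pickle.dump(c,open(n+".pkl","wb"))
    print(n,c["e"],c["Rw"].round(3).tolist(),c["fovy"],c["k1"])
print(bot.read_state())
E
```

```text
pics
top [ 279.19144186  -21.07389331 1702.24878149] [[-0.002, -0.984, 0.177], [-1.0, 0.005, 0.014], [-0.014, -0.177, -0.984]] 43.77360347679131 -0.05511411109248921
side [  270.44507516 -1077.64260981   749.20495521] [[0.962, -0.124, 0.242], [-0.271, -0.489, 0.829], [0.016, -0.864, -0.504]] 53.31642206755823 0.0037492692031862378
{'clock': 0.1, 'joint_positions': array([-1.26962228e+00,  3.00443894e-01,  1.52152357e+00,  2.24001478e-05,
        1.32072379e+00, -6.65991053e-02]), 'qvel': array([ 1.01569655e-03, -7.01306246e-05, -6.27288811e-04,  5.62796592e-04,
        2.91163278e-04, -7.39079963e-04]), 'effort': array([ 7.62262389e-04, -5.44375741e+01, -3.62370014e+01, -1.27651788e-04,
        2.99616084e-03, -4.68182932e-06]), 'ee_pos': array([ 197.69029539, -513.03366455,  249.76056134]), 'tool_rot': array([-5.46796135e-04,  9.83140811e-01,  1.82849236e-01, -5.35028130e-05]), 'ft_force': array([-1.22256   ,  0.16052264, -0.80963635]), 'moment': array([ 0.05427815,  0.00252708, -0.04302425]), 'grip_force': 0.0, 'grip_width': 85.60678500355775}
```

View pics/top0.png

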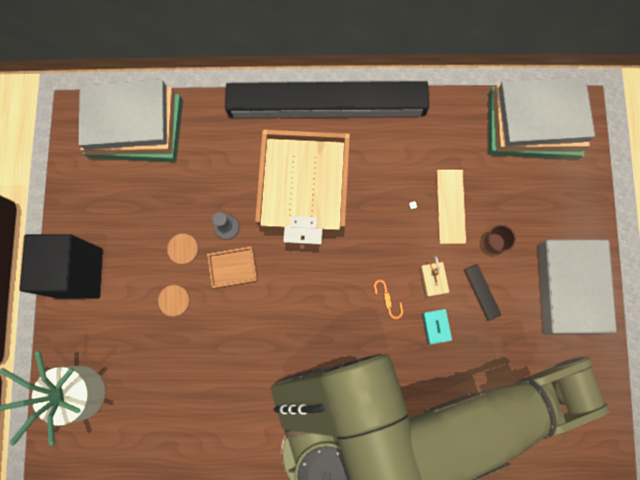

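View pics/side0.png

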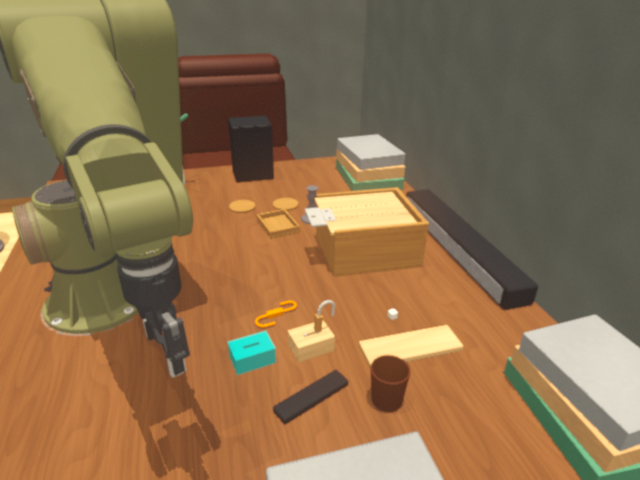

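Top view: the wooden block with an upright steel hook is at (435,278). The look-alikes are an orange hook lying at (388,300) and a teal block at (437,326). The tab is at (303,235), with a dark hole near (303,238). The side view shows the wooden block at (312,340) with a grey hook and wooden sleeve at (322,312), and the teal block at (252,352). The steel and wood pair fits the description; I'll confirm it in an enlarged crop.

Run:
```python
from h import *
import pickle
t=pickle.load(open("top.pkl","rb"));s=pickle.load(open("side.pkl","rb"))
a=cv2.resize(t["image"][240:315,390:490],(400,300),interpolation=cv2.INTER_CUBIC)
b=cv2.resize(s["image"][285:375,270:390],(400,300),interpolation=cv2.INTER_CUBIC)
d=cv2.resize(t["image"][195:255,265:345],(400,300),interpolation=cv2.INTER_CUBIC)
e=cv2.resize(s["image"][180:270,300:420],(400,300),interpolation=cv2.INTER_CUBIC)
cv2.imwrite("pics/crop0.png",np.vstack([np.hstack([a,b]),np.hstack([d,e])]))
for n,u,v,z in[("block",435,280,42),("tabc",303,233,134),("hole",303,238,134),("tray",232,267,25),("candle",226,225,0),("dicecup",497,240,0),("remote",482,292,16),("orange",388,300,5),("teal",437,326,42),("boxL",257,222,140),("boxR",346,228,140),("boxBL",264,132,140),("boxBR",349,134,140)]:
    print(n,onz(t,u,v,z).round(1))
```

```text
block [ 469.1 -300.1   42. ]
tabc [586.5  64.  134. ]
hole [572.9  63.9 134. ]
tray [510.5 271.4  25. ]
candle [637.8 296.6   0. ]
dicecup [ 589.4 -491.2    0. ]
remote [ 437.3 -436.5   16. ]
orange [ 417.  -171.1    5. ]
teal [ 341.7 -301.5   42. ]
boxL [616.  187.2 140. ]
boxR [598.4 -51.1 140. ]
boxBL [870.  172.8 140. ]
boxBR [862.2 -61.5 140. ]
```

View pics/crop0.png

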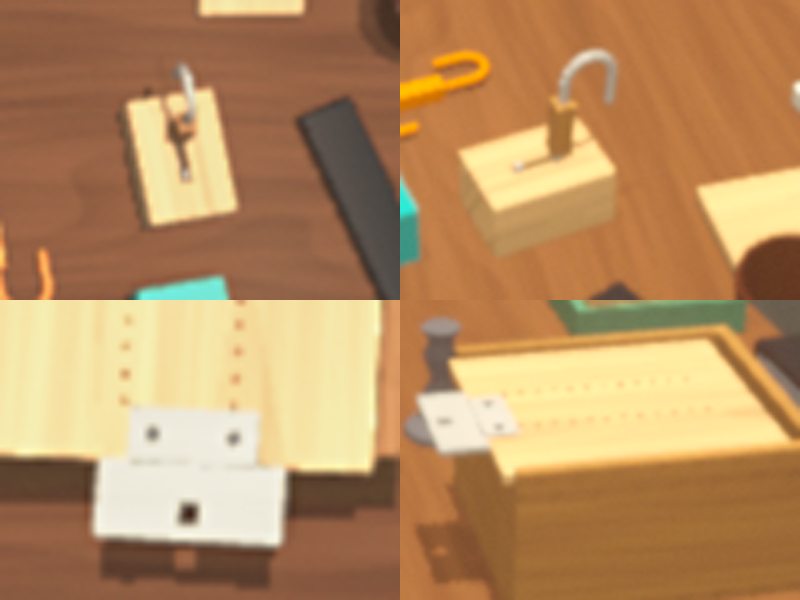

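The crop confirms it: the natural wood block holds the steel hook with a wooden sleeve. Its larger bend points up in the image, towards world +x. The tab hole shows clearly at crop pixel (188,513). Next I'll move the wrist camera to look at both.

```bash
cat >> h.py <<'E'
def att(yaw,tilt):
    "tool leaning back towards -x by tilt, closing along y of the yawed frame"
    h=np.array([np.cos(yaw),np.sin(yaw),0]); y=np.array([np.sin(yaw),-np.cos(yaw),0])
    z=np.sin(tilt)*h-np.cos(tilt)*np.array([0,0,1]); return np.column_stack([np.cross(y,z),y,z])
E
python3 - <<'E'
from h import *
import pickle
M=att(0.0,0.0)
c=cam("wrist"); print(np.array(c["mount"]).round(3).tolist(),c["fovy"],c["k1"])
m=np.array(c["mount"])
def look(P,dist,yaw,tilt,n):
    M=att(yaw,tilt); cz=M@m[:3,2]; eye=np.array(P)-dist*cz; tcp=eye-M@m[:3,3]
    print(n,tcp.round(1)); bot.move_to(tcp.tolist(),R2q(M)); bot.dwell(.2)
    c=cam("wrist"); cv2.imwrite(f"pics/{n}.png",c["image"]); pickle.dump(c,open(n+".pkl","wb"))
look([480,-298,70],230,0.17,0.0,"wh")
look([575,64,134],200,-0.065,0.0,"wt")
a,b=[cv2.resize(cv2.imread(f"pics/{n}.png"),(400,300),interpolation=cv2.INTER_AREA) for n in("wh","wt")]
cv2.imwrite("pics/w1.png",np.hstack([a,b])); print(bot.read_state()["clock"])
E
```

```text
[[0.0, -0.963, -0.271, 69.712], [1.0, 0.0, 0.0, -1.053], [0.0, -0.271, 0.963, -124.831], [0.0, 0.0, 0.0, 1.0]] 68.02606886129877 0.009969307098281428
wh [ 472.9 -300.3  166.6]
wt [559.5  64.  201.7]
3.3917
```

View pics/w1.png

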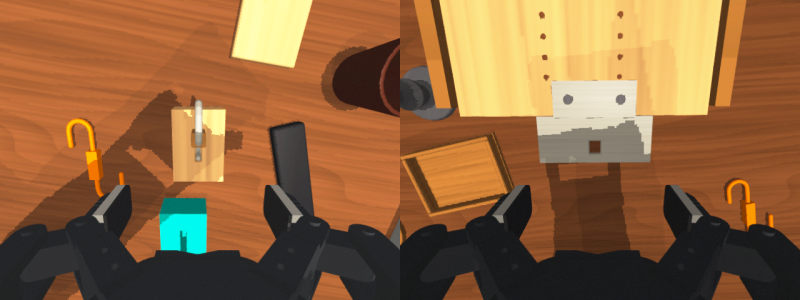

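Wrist views: the left half shows the hook from above, with the bend at (198,105), the sleeve at (198,137) and the block under it. The right half shows the tab with its hole at (595,146) of the composite, which is about (312,234) in the full picture. Next I'll measure both from depth and masks.

Run:
```python
from h import *
import pickle
np.set_printoptions(suppress=True,precision=1)
def cloud(c):
    d=c["depth"]; v,u=np.nonzero(d>0); f=c["f"];K=np.array([[f,0,c["cx"]],[0,f,c["cy"]],[0,0,1.]])
    p=cv2.undistortPoints(np.stack([u,v],1).astype(float)[:,None],K,np.array([c["k1"],0,0,0.]))[:,0]
    D=d[v,u]; return u,v,c["e"]+(np.column_stack([p*D[:,None],D]))@c["Rw"].T
c=pickle.load(open("wh.pkl","rb")); u,v,P=cloud(c)
near=(abs(P[:,0]-480)<75)&(abs(P[:,1]+300)<50)
b=near&(abs(P[:,2]-42)<4)
r=cv2.minAreaRect(P[b][:,:2].astype(np.float32)); print("blocktop",r,cv2.boxPoints(r).tolist(),P[b][:,2].mean())
k=near&(P[:,2]>52)
for z in range(52,136,6):
    m=k&(abs(P[:,2]-z-3)<3)
    if m.sum()>4: print(z+3,m.sum(),P[m].mean(0),P[m].min(0)[:2],P[m].max(0)[:2])
m=k&(P[:,2]>95)
X=P[m][:,:2]; w=np.linalg.svd(X-X.mean(0))[2][0]; print("bend dir",np.arctan2(w[1],w[0]),X.mean(0),X.min(0),X.max(0))
c=pickle.load(open("wt.pkl","rb")); u,v,P=cloud(c)
near=(abs(P[:,0]-570)<60)&(abs(P[:,1]-64)<70)&(abs(P[:,2]-134)<5)
hsv=cv2.cvtColor(c["image"],cv2.COLOR_BGR2HSV)
g=np.zeros((480,640),np.uint8); g[v[near],u[near]]=1
g=(g>0)&(hsv[...,1]<60)
n,lab,st,ce=cv2.connectedComponentsWithStats(g.astype(np.uint8)); i=1+st[1:,4].argmax(); tab=(lab==i).astype(np.uint8)
cs,hi=cv2.findContours(tab,cv2.RETR_CCOMP,cv2.CHAIN_APPROX_NONE)
for q,h in zip(cs,hi[0]):
    if cv2.contourArea(q)<60: continue
    W=np.array([onz(c,*p[0],134)[:2] for p in q],np.float32)
    print("hole" if h[3]>=0 else "outer",cv2.contourArea(q),cv2.boundingRect(q),cv2.minAreaRect(W)); 
    if h[3]<0:
        print(W[::max(1,len(W)//50)].round(0).tolist())
print("tab z",np.median(P[tab[v,u]>0][:,2]))
lid=(abs(P[:,2]-134)<4)&(abs(P[:,1]-64)<110)
for y in(-20,0,120,140):
    s=lid&(abs(P[:,1]-y)<2); print("lid edge",y,P[s][:,0].min())
rim=(P[:,2]>137.5)&(P[:,2]<146)
for sgn in(1,-1):
    s=rim&(sgn*(P[:,1]-64)>80); L=P[s]; print("rim",L.min(0),L.max(0),np.polyfit(L[:,0],L[:,1],1))
```

```text
blocktop ((474.7530212402344, -300.0954895019531), (86.63460540771484, 60.155120849609375), 9.668069839477539) [[426.99969482421875, -277.7198486328125], [437.1021728515625, -337.02056884765625], [522.50634765625, -322.47113037109375], [512.4038696289062, -263.17041015625]] 43.2602202749091
55 8 [ 497.2 -295.1   54.1] [ 495.9 -302.5] [ 498.4 -289.8]
61 8 [ 497.9 -295.    61.5] [ 496.6 -302.1] [ 499.1 -289.8]
67 9 [ 498.4 -295.8   67.1] [ 497.3 -302.6] [ 499.6 -289.9]
73 10 [ 498.9 -295.    73.7] [ 497.6 -302.3] [ 500.1 -289.4]
79 11 [ 499.4 -295.6   79.5] [ 498.2 -302.5] [ 500.7 -289.5]
85 203 [ 494.1 -296.9   87.2] [ 485.7 -304.5] [ 501.  -289.5]
91 101 [ 490.5 -296.9   88.5] [ 486.1 -304.3] [ 498.5 -290.8]
103 25 [ 528.4 -291.1  103.3] [ 492.3 -294.9] [ 530.8 -288.2]
109 97 [ 520.9 -292.2  109.8] [ 493.9 -299.1] [ 530.  -288.4]
115 301 [ 513.5 -293.7  115.6] [ 495.  -298.8] [ 527.5 -288.9]
121 426 [ 511.9 -293.8  119.8] [ 500.2 -297.7] [ 521.3 -290. ]Traceback (most recent call last):
  File "<stdin>", line 17, in <module>
    u, s, vh = gufunc(a, signature=signature)
               ~~~~~~^^^^^^^^^^^^^^^^^^^^^^^^
numpy._core._exceptions._ArrayMemoryError: Unable to allocate 13.6 GiB for an array with shape (42757, 42757) and data type float64
```

```bash
cat >> h.py <<'E'
def cloud(c):
    d=c["depth"]; v,u=np.nonzero(d>0); f=c["f"];K=np.array([[f,0,c["cx"]],[0,f,c["cy"]],[0,0,1.]])
    p=cv2.undistortPoints(np.stack([u,v],1).astype(float)[:,None],K,np.array([c["k1"],0,0,0.]))[:,0]
    D=d[v,u]; return u,v,c["e"]+(np.column_stack([p*D[:,None],D]))@c["Rw"].T
E
python3 - <<'E'
from h import *
import pickle
np.set_printoptions(suppress=True,precision=1)
c=pickle.load(open("wh.pkl","rb")); u,v,P=cloud(c)
near=(abs(P[:,0]-490)<60)&(abs(P[:,1]+297)<25)
X=P[near&(P[:,2]>98)&(P[:,2]<130)]; f=np.polyfit(X[:,0],X[:,1],1); print("bend yaw",np.arctan(f[0]),X.min(0),X.max(0),np.polyval(f,[491,525]))
c=pickle.load(open("wt.pkl","rb")); u,v,P=cloud(c)
near=(abs(P[:,0]-570)<60)&(abs(P[:,1]-64)<70)&(abs(P[:,2]-134)<5)
hsv=cv2.cvtColor(c["image"],cv2.COLOR_BGR2HSV)
g=np.zeros((480,640),np.uint8); g[v[near],u[near]]=1
g=(g>0)&(hsv[...,1]<60)
n,lab,st,ce=cv2.connectedComponentsWithStats(g.astype(np.uint8)); i=1+st[1:,4].argmax(); tab=(lab==i).astype(np.uint8)
cs,hi=cv2.findContours(tab,cv2.RETR_CCOMP,cv2.CHAIN_APPROX_NONE)
for q,h in zip(cs,hi[0]):
    if cv2.contourArea(q)<60: continue
    W=np.array([onz(c,*p[0],134)[:2] for p in q],np.float32)
    print("hole" if h[3]>=0 else "outer",cv2.contourArea(q),cv2.boundingRect(q),cv2.minAreaRect(W)); 
    if h[3]<0:
        fr=W[W[:,0]<W[:,0].min()+12]; fr=fr[abs(fr[:,1]-64)<45]; print("front edge", np.polyfit(fr[:,1],fr[:,0],1), W.min(0),W.max(0))
print("tab z",np.median(P[tab[v,u]>0][:,2]))
lid=(abs(P[:,2]-134)<4)
for y in(-20,0,120,140):
    s=lid&(abs(P[:,1]-y)<2); print("lid edge",y,P[s][:,0].min())
rim=(P[:,2]>138)&(P[:,2]<146)
for sgn in(1,-1):
    s=rim&(sgn*(P[:,1]-64)>80); L=P[s]; print("rim",L.min(0),L.max(0),np.polyfit(L[:,0],L[:,1],1))
E
```

```text
bend yaw 0.16349118348698166 [ 492.3 -299.1  100.5] [ 530.8 -288.2  122.4] [-297.3 -291.7]
outer 19580.0 (218, 132, 186, 129) ((597.2012329101562, 64.828857421875), (100.36276245117188, 69.19766998291016), 87.14784240722656)
front edge [  0.1 559.5] [560.3  14.7] [630.  116.6]
hole 394.5 (301, 224, 21, 22) ((577.437255859375, 65.99894714355469), (11.196864128112793, 12.173236846923828), 86.23200988769531)
tab z 135.68207367587416
lid edge -20 599.8937963859163
lid edge 0 601.2522038781441
lid edge 120 607.9615182509696
lid edge 140 609.3686867050673
rim [620.1 175.  138. ] [697.4 193.  143.8] [ -0.1 220.7]
rim [606.8 -51.5 138. ] [683.4 -34.3 143.8] [-0.1 -4.7]
```

Run:
```python
from h import *
import pickle
np.set_printoptions(suppress=True,precision=3)
M=att(0.163,0.45); G=np.array([490.8,-297.3,71.5]); q=R2q(M)
bot.move_to((G-110*M[:,2]+[0,0,20]).tolist(),q)
bot.servo_line((G-60*M[:,2]).tolist(),speed=120)
bot.servo_line(G.tolist(),speed=60)
c=cam("wrist"); cv2.imwrite("pics/g0.png",c["image"])
print(bot.read_state()["ft_force"])
bot.move_gripper(8,80); bot.dwell(.2)
s=bot.read_state(); print(s["ft_force"],s["grip_width"],s["grip_force"],s["ee_pos"])
c=cam("wrist"); cv2.imwrite("pics/g1.png",c["image"])
bot.servo_line((G+[0,0,60]).tolist(),speed=60)
bot.dwell(.3)
bot.servo_line((G+[0,0,190]).tolist(),speed=120); bot.dwell(.2)
s=bot.read_state(); print(s["ft_force"],s["grip_width"],s["grip_force"],s["ee_pos"],s["clock"])
c=cam("wrist"); pickle.dump(c,open("g2.pkl","wb")); b=c["image"]
d=cam("side"); pickle.dump(d,open("g2s.pkl","wb"))
a=cv2.imread("pics/g1.png")
cv2.imwrite("pics/g.png",np.vstack([np.hstack([cv2.resize(x,(400,300)) for x in(a,b)]),np.hstack([cv2.resize(d["image"],(400,300)),cv2.resize(d["image"][200:320,250:410],(400,300))])]))
```

```text
[-0.139  0.302 -0.166]
[-2.913 -1.613  2.709] 12.588476745186263 77.85878419876099 [ 490.798 -297.45    71.623]
[ 0.308 -0.732 -0.928] 12.337986161841702 78.29200744628906 [ 490.718 -297.236  260.977] 10.55
```

View pics/g.png

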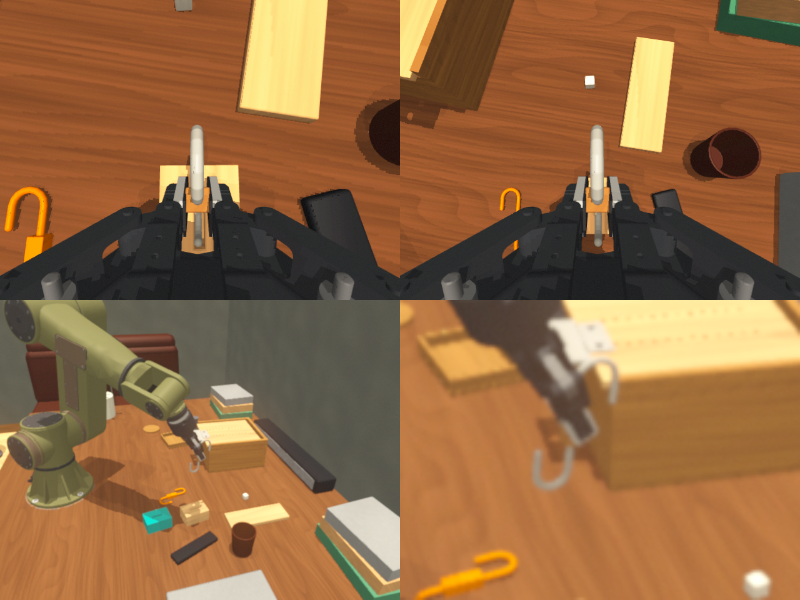

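Picture: the hook is held by its sleeve, with the bend at (197,150) in the wrist view. It sits the same way before and after the lift and is clear of the block. Next I'll measure the hook's pose in the tool frame from the wrist depth.

Run:
```python
from h import *
import pickle
from scipy.optimize import least_squares
np.set_printoptions(suppress=True,precision=2)
c=pickle.load(open("g2.pkl","rb")); u,v,P=cloud(c)
m=np.array(c["mount"]); T=(P-c["e"])@c["Rw"]@m[:3,:3].T+m[:3,3]   # tool frame
hsv=cv2.cvtColor(c["image"],cv2.COLOR_BGR2HSV)[v,u]
k=(abs(T[:,1])<9)&(T[:,2]<30)&(T[:,2]>-70)&(T[:,0]>-5)&(T[:,0]<60)
steel=k&(hsv[:,1]<50)&(hsv[:,2]>90); wood=k&(hsv[:,1]>100)
S=T[steel]; print(len(S),S.min(0),S.max(0))
f=np.polyfit(S[:,0],S[:,1],1); print("plane y",f, S[:,1].mean())
y0=np.polyval(f,S[:,0]); L=S[abs(S[:,1]-y0)<1.2]
# bend: outer surface circle r=20
def res(p,Q): return np.hypot(Q[:,0]-p[0],Q[:,2]-p[1])-20
t=.45; hx=np.array([np.cos(t),np.sin(t)]); hz=np.array([np.sin(t),-np.cos(t)])  # hook axes in tool (x,z) if upright
for it in range(3):
    Q=L
    r=least_squares(res,[25,-25],args=(Q,),loss="soft_l1"); 
    d=Q[:,[0,2]]-r.x; Q=Q[abs(res(r.x,Q))<2]; L=Q
print("centre",r.x,len(Q),np.std(res(r.x,Q)), np.degrees(np.arctan2(d@hz,d@hx)).min(),np.degrees(np.arctan2(d@hz,d@hx)).max())
W=T[wood]; print("wood",len(W),W.min(0),W.max(0)); 
for z in range(-20,20,4):
    s=abs(W[:,2]-z)<2
    if s.sum()>3: print(z,s.sum(),W[s].mean(0),W[s][:,0].max())
print("center expected if lean .09, origin at tool", np.array([17*np.cos(t-.09)+35*np.sin(t-.09),17*np.sin(t-.09)-35*np.cos(t-.09)]))
```

```text
2696 [ -4.8   -9.   -37.79] [51.81  9.   15.31]
plane y [-0.17  5.35] -0.43605470787676104
centre [ 31.98 -16.3 ] 905 0.6822380739410483 20.386597822685253 158.99488168724415
wood 1103 [ -4.83  -8.55 -57.07] [46.72  6.82 14.18]
-16 527 [  5.83  -1.34 -15.23] 12.012314670744367
-12 407 [ 10.55  -1.11 -12.17] 15.272170582447636
-8 94 [14.18 -1.06 -9.29] 15.446114956157686
-4 6 [ 6.55  0.91 -3.15] 12.501274897714708
0 4 [11.47  2.02 -0.46] 12.180730068869032
8 10 [8.73 3.71 9.4 ] 11.0525031309069
12 7 [11.01  5.02 10.96] 12.464781705213113
center expected if lean .09, origin at tool [ 28.24 -26.77]
```

```bash
cat >> h.py <<'E'
from scipy.optimize import least_squares
def hookfit(c):
    "hook pose in the tool frame from a wrist view: angle g (hook x in tool xz), origin, yaw slope"
    u,v,P=cloud(c); m=np.array(c["mount"]); T=(P-c["e"])@c["Rw"]@m[:3,:3].T+m[:3,3]
    hsv=cv2.cvtColor(c["image"],cv2.COLOR_BGR2HSV)[v,u]
    k=(abs(T[:,1])<9)&(T[:,2]<30)&(T[:,2]>-70)&(T[:,0]>-5)&(T[:,0]<60)
    S=T[k&(hsv[:,1]<50)&(hsv[:,2]>90)]; S=S[(S[:,0]>20)&(abs(S[:,1])<6)|(S[:,2]<-25)&(abs(S[:,1])<6)]
    res=lambda p,Q: np.hypot(Q[:,0]-p[0],Q[:,2]-p[1])-20
    ctr=np.array([32,-16.]); L=S
    for i in range(4):
        B=S[abs(res(ctr,S)+1)<3]; f=np.polyfit(B[:,0],B[:,1],1)
        L=B[abs(B[:,1]-np.polyval(f,B[:,0]))<1.0]; ctr=least_squares(res,ctr,args=(L,),loss="soft_l1").x
    W=T[k&(hsv[:,1]>100)&(T[:,2]>-19)&(T[:,2]<-5)&(T[:,0]<16.5)&(T[:,0]>0)&(abs(T[:,1])<7)]
    for i in range(5):
        a=np.linalg.lstsq(np.column_stack([W[:,0],np.ones(len(W))]),W[:,2],rcond=None)[0]
        r=W[:,2]-W[:,0]*a[0]-a[1]; W=W[abs(r)<max(1.0,2*np.std(r))]
    g=np.arctan(a[0]); hx=np.array([np.cos(g),np.sin(g)]); hz=np.array([np.sin(g),-np.cos(g)])
    o=ctr-17*hx-35*hz
    return dict(g=g,ctr=ctr,o=o,yslope=f[0],yc=np.polyval(f,ctr[0]),n=(len(L),len(W)),
        top=((W[:,[0,2]]-o)@hz).mean(), sleeve=[((W[:,[0,2]]-o)@hx).min(),((W[:,[0,2]]-o)@hx).max()],tip=o+34*hx+11*hz)
E
python3 - <<'E'
from h import *
import pickle
np.set_printoptions(suppress=True,precision=2)
print(hookfit(pickle.load(open("g2.pkl","rb"))))
# side view: tip of the leg, rays crossing hook plane
d=pickle.load(open("g2s.pkl","rb")); print(d["e"])
cv2.imwrite("pics/s2.png",cv2.resize(d["image"][205:285,275:355],(560,560),interpolation=cv2.INTER_CUBIC))
M=att(.163,.45); tcp=np.array([490.718,-297.236,260.977])
n=M[:,1]
for u,v in[]: pass
E
```

```text
{'g': np.float64(0.5349852988709629), 'ctr': array([ 31.87, -16.66]), 'o': array([-0.6 ,  4.79]), 'yslope': np.float64(-0.007187124508510591), 'yc': np.float64(-1.423082126678206), 'n': (874, 809), 'top': np.float64(20.319762500417763), 'sleeve': [np.float64(-7.133064740060674), np.float64(6.522250748233405)], 'tip': array([34.26, 12.66])}
[  270.45 -1077.64   749.2 ]
```

View pics/s2.png

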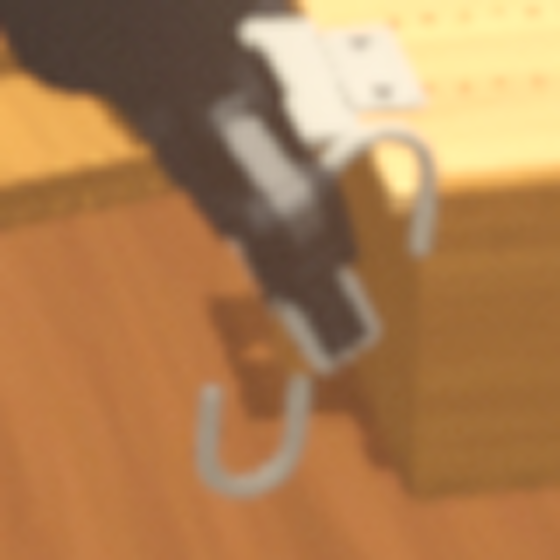

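Side crop: the upper bend is at (390,140) and the leg's tip at (420,250), pointing down. The lower bend hangs free at (245,485), so the grasp matches the depth fit. I'll level the hook, hover in front of the tab, and measure the hole and hook in one wrist picture.

```bash
cat >> h.py <<'E'
def holefit(c,near,z=134):
    u,v,P=cloud(c); hsv=cv2.cvtColor(c["image"],cv2.COLOR_BGR2HSV)
    k=(abs(P[:,0]-near[0])<60)&(abs(P[:,1]-near[1])<70)&(abs(P[:,2]-z)<6)
    g=np.zeros((480,640),np.uint8); g[v[k],u[k]]=1; g=((g>0)&(hsv[...,1]<60)).astype(np.uint8)
    lab,st=cv2.connectedComponentsWithStats(g)[1:3]; tab=(lab==1+st[1:,4].argmax()).astype(np.uint8)
    zt=np.median(P[tab[v,u]>0][:,2]); out=[]
    cs,hi=cv2.findContours(tab,cv2.RETR_CCOMP,cv2.CHAIN_APPROX_NONE)
    for q,h in zip(cs,hi[0]):
        if h[3]>=0 and cv2.contourArea(q)>60:
            W=np.array([onz(c,*p[0],zt)[:2] for p in q],np.float32); out.append((cv2.minAreaRect(W),cv2.boundingRect(q)))
    return zt,out
E
python3 - <<'E'
from h import *
import pickle
np.set_printoptions(suppress=True,precision=2)
yaw,tilt=-0.06,0.535; M=att(yaw,tilt); tl=np.array([34.26,0,12.66]); hx=np.array([np.cos(yaw),np.sin(yaw),0])
tip=np.array([577,65,134+30])-55*hx; tcp=tip-M@tl; print(tcp)
bot.move_to(tcp.tolist(),R2q(M)); bot.dwell(.4)
s=bot.read_state(); print(s["ee_pos"],s["ft_force"],s["clock"])
c=cam("wrist"); pickle.dump(c,open("h1.pkl","wb")); cv2.imwrite("pics/h1.png",c["image"])
print(holefit(c,[577,65])); print(hookfit(c))
E
```

```text
[486.24  70.45 157.42]
[486.31  70.22 157.45] [ 0.83  0.21 -0.36] 12.475
(np.float64(135.497725054165), [(((575.474365234375, 66.11648559570312), (10.336305618286133, 10.834417343139648), 86.55032348632812), (306, 138, 21, 20))])
{'g': np.float64(0.5179618805595376), 'ctr': array([ 31.62, -16.74]), 'o': array([-0.48,  5.26]), 'yslope': np.float64(-0.007367784392216243), 'yc': np.float64(-1.5683773166840185), 'n': (874, 800), 'top': np.float64(20.600028884142652), 'sleeve': [np.float64(-7.331022031818556), np.float64(6.337279921248146)], 'tip': array([34.51, 12.53])}
```

View pics/h1.png

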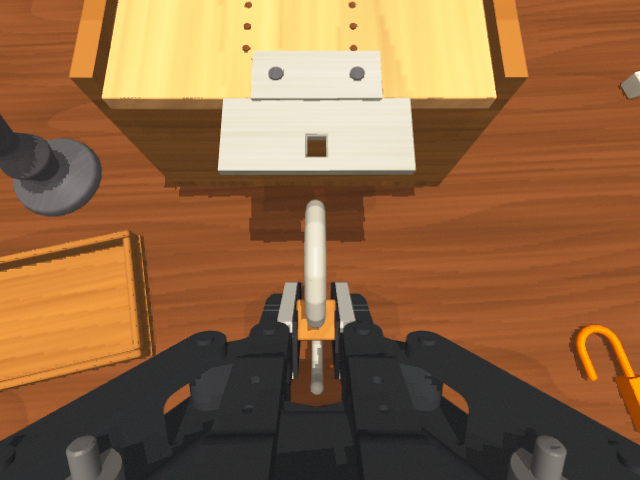

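Picture: the tab hole is at (316,148) and the hook's bend at (315,210), in line. Relative to the hook tip, the hole is 54.1 mm ahead and -0.15 mm sideways. I'll move over it and lower with a force guard.

Run:
```python
from h import *
np.set_printoptions(suppress=True,precision=2)
yaw=-0.06; hx=np.array([np.cos(yaw),np.sin(yaw),0]); Z=np.array([0,0,1.])
A=np.array([486.24,70.45,157.42])
B=A+53.3*hx+[0,0.1,0]
bot.servo_line(B.tolist(),speed=60); bot.dwell(.4)
print(bot.read_state()["ft_force"],bot.read_state()["ee_pos"]-B)
h=bot.servo_line((B-57*Z).tolist(),speed=22,until_force=3); s=bot.read_state()
print(h,s["ee_pos"]-B,s["ft_force"],s["clock"])
c=cam("wrist"); d=cam("side")
p=proj(d,[545,65,134]); u,v=int(p[0]),int(p[1]); a=d["image"][v-45:v+45,u-60:u+60]
cv2.imwrite("pics/i1.png",np.hstack([cv2.resize(c["image"],(400,300)),cv2.resize(a,(400,300),interpolation=cv2.INTER_CUBIC)]))
print(hookfit(c))
```

```text
[ 0.15  0.03 -1.28] [-0.05  0.03  0.03]
False [  0.02   0.01 -56.94] [ 0.09  0.01 -0.98] 16.7083
{'g': np.float64(0.5352240083078935), 'ctr': array([ 31.6 , -16.67]), 'o': array([-0.88,  4.77]), 'yslope': np.float64(0.025034914966324654), 'yc': np.float64(-1.5496975207602435), 'n': (921, 780), 'top': np.float64(20.375971402815757), 'sleeve': [np.float64(-7.071869740228033), np.float64(6.554805006758461)], 'tip': array([33.98, 12.65])}
```

View pics/i1.png

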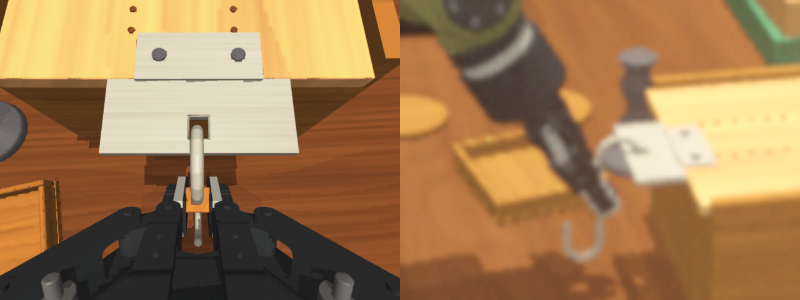

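Picture: the leg has gone down through the hole at (199,125), and no force was felt. Now I'll pull gently, then slowly up to the stop.

Run:
```python
from h import *
np.set_printoptions(suppress=True,precision=2)
yaw=-0.06; hx=np.array([np.cos(yaw),np.sin(yaw),0])
A=np.array(bot.read_state()["ee_pos"])
h=bot.servo_line((A-50*hx).tolist(),speed=35,until_force=10); s=bot.read_state(); print(h,(s["ee_pos"]-A)@hx,s["ft_force"],s["clock"])
if not h:
    h=bot.servo_line((A-95*hx).tolist(),speed=12,until_force=7); s=bot.read_state(); print(h,(s["ee_pos"]-A)@hx,s["ft_force"],s["clock"])
bot.dwell(.3); s=bot.read_state(); print(s["ee_pos"]-A,s["ft_force"])
c=cam("wrist"); print(hookfit(c))
u,v,P=cloud(c); k=abs(P[:,2]-135)<4
for y in(0,20,110,130):
    q=k&(abs(P[:,1]-y)<2); print(y,P[q][:,0].min() if q.any() else None)
```

```text
False -49.98137570057921 [ 0.6  -0.98 -0.96] 18.3833
True -73.33980112037267 [ 6.07 -0.23 -1.93] 20.4083
[-73.08   4.46   0.28] [ 5.3  -0.96 -0.7 ]
{'g': np.float64(0.5355112679326128), 'ctr': array([ 31.65, -16.57]), 'o': array([-0.83,  4.86]), 'yslope': np.float64(0.022556309166080826), 'yc': np.float64(-1.5401642788568526), 'n': (920, 771), 'top': np.float64(20.45143982207282), 'sleeve': [np.float64(-6.826887173840548), np.float64(6.844496923523565)], 'tip': array([34.02, 12.75])}
0 528.221315971672
20 487.94540044848145
110 435.30731389613294
130 535.6932976799736
```

Run:
```python
from h import *
np.set_printoptions(suppress=True,precision=2)
yaw=-0.06; hx=np.array([np.cos(yaw),np.sin(yaw),0])
A=np.array(bot.read_state()["ee_pos"])
h=bot.servo_line((A-20*hx).tolist(),speed=8,until_force=8); s=bot.read_state(); print(h,(s["ee_pos"]-A)@hx,s["ft_force"],s["clock"])
```

```text
True -0.22567739243523477 [ 7.75  0.65 -3.08] 21.3333
```

The arm moved only 0.2 mm for 8 N, so the lid is at its hard stop. I'll relax the pull, lower until the bend bears on the tab, release and back off.

Run:
```python
from h import *
np.set_printoptions(suppress=True,precision=2)
yaw=-0.06; hx=np.array([np.cos(yaw),np.sin(yaw),0]); Z=np.array([0,0,1.])
A=np.array(bot.read_state()["ee_pos"])
bot.servo_line((A+1.2*hx).tolist(),speed=8); bot.dwell(.3); print(bot.read_state()["ft_force"])
h=bot.servo_line((A+1.2*hx-9*Z).tolist(),speed=10,until_force=2.5); bot.dwell(.2); s=bot.read_state(); print(h,s["ee_pos"]-A,s["ft_force"],s["clock"])
c=cam("wrist"); d=cam("side")
p=proj(d,[470,70,125]); u,v=int(p[0]),int(p[1]); a=d["image"][v-45:v+45,u-60:u+60]
cv2.imwrite("pics/r1.png",np.hstack([cv2.resize(c["image"],(400,300)),cv2.resize(a,(400,300),interpolation=cv2.INTER_CUBIC)]))
print(hookfit(c))
```

```text
[-0.19  0.42 -0.23]
True [ 1.35 -0.05 -3.56] [ 3.59 -0.24  1.12] 22.6667
{'g': np.float64(0.5237155523424201), 'ctr': array([ 31.58, -16.63]), 'o': array([-0.64,  5.18]), 'yslope': np.float64(0.029723301521170024), 'yc': np.float64(-1.5518224831246545), 'n': (916, 796), 'top': np.float64(20.666360458688125), 'sleeve': [np.float64(-7.254451089745834), np.float64(6.393866799695041)], 'tip': array([34.3 , 12.66])}
```

View pics/r1.png

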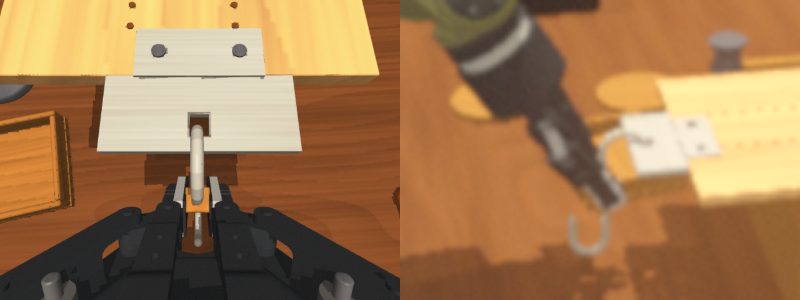

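Picture: the hook is in the hole at (199,125) with the lid drawn out, and the bend's curve has just met the front of the hole. I'll ease it inward, seat it lower, then release.

Run:
```python
from h import *
np.set_printoptions(suppress=True,precision=2)
yaw=-0.06; hx=np.array([np.cos(yaw),np.sin(yaw),0]); Z=np.array([0,0,1.]); M=att(yaw,.535)
A=np.array(bot.read_state()["ee_pos"])
bot.servo_line((A+1.6*hx+.2*Z).tolist(),speed=8); bot.dwell(.2); print(bot.read_state()["ft_force"])
h=bot.servo_line((A+1.6*hx-6*Z).tolist(),speed=10,until_force=2.5); bot.dwell(.2); s=bot.read_state(); print(h,s["ee_pos"]-A,s["ft_force"],s["clock"])
bot.move_gripper(28); bot.dwell(1.0); s=bot.read_state(); print(s["ft_force"])
bot.move_gripper(60); bot.dwell(.5)
B=np.array(bot.read_state()["ee_pos"])
bot.servo_line((B-130*M[:,2]).tolist(),speed=60); bot.dwell(1.5)
c=cam("wrist"); d=cam("side"); print(bot.read_state()["clock"],bot.read_state()["ft_force"])
p=proj(d,[480,70,110]); u,v=int(p[0]),int(p[1]); a=d["image"][v-45:v+45,u-60:u+60]
cv2.imwrite("pics/f1.png",np.hstack([cv2.resize(c["image"],(400,300)),cv2.resize(a,(400,300),interpolation=cv2.INTER_CUBIC)]))
u,v,P=cloud(c); k=abs(P[:,2]-135)<4
for y in(0,130):
    q=k&(abs(P[:,1]-y)<2); print(y,P[q][:,0].min() if q.any() else None)
```

```text
[-0.55  0.05 -1.21]
True [ 1.71 -0.06 -2.72] [2.85 0.33 0.96] 23.95
[-0.31 -0.39  0.6 ]
30.075 [ 0.18  0.31 -0.21]
0 528.0477820138569
130 535.3435466149858
```

View pics/f1.png

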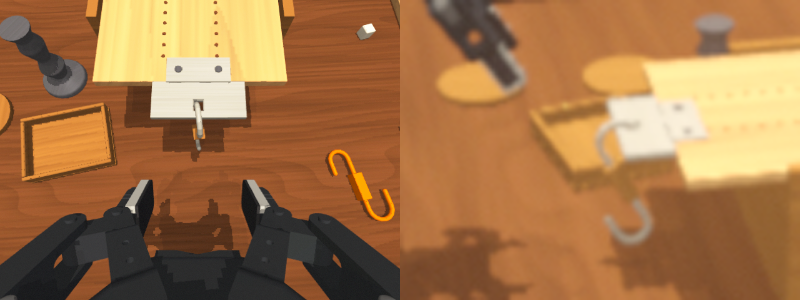

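The hook hangs in the hole at (199,105), tipped as expected. The lid's edge hasn't moved and the gripper is clear, so I'm handing it in.

```bash
python3 -c "
from rig import bot
bot.dwell(1.0); print(bot.finish_job())"
```

```text
the job is handed in; nothing more can be done
None
```

The job is handed in (verdict not shown): the lid is drawn out to its stop, the S-hook was hanging free in the tab's hole in the last picture, and the gripper is clear.

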